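# Turn the seasoning tray the right way round in its holder

### The arm

A 6-joint arm with a two-finger parallel gripper is mounted at the origin on the work surface. World frame = base frame: x ahead of the robot, y to its left, z up, the work surface at z = 0. Lengths are in m, angles in rad, forces in N, time in s.
With the tool pointing down it reaches from about 0.35 to 0.95 m from the base axis. Payload 17.4 kg.
Tool frame: the origin (TCP) lies at the very end of the fingers, on their centre line; the grasp point (between the pads) lies 19 mm behind it (tcp_to_grasp is the distance from the TCP to the grasp point, in m); z points along the fingers, y is the direction in which the jaws open and shut (so a half turn about z gives the same grasp; the last joint's range is limited). The gripper opens to 93 mm and grips with 3 to 60 N. Pads are 15 mm wide; open, the fingers measure 128 mm over their backs; the gripper's body (75 mm by 188 mm) begins 65 mm behind the grasp point.
Start: joints at [-1.191, 0.116, 1.442, -0, 1.584, -0.038], TCP at [0.274, -0.617, 0.186] pointing down, gripper open.
Joint ranges: [-2.83, 2.83], [-0.83, 2.19], [0.07, 2.5], [-1.14, 4.28], [0.01, 3], [-2.97, 2.97]. Speed limits (rad/s): [1.89, 1.89, 2.22, 3.14, 3.14, 3.14].

### API

Orientations are given as [roll, pitch, yaw] about the fixed x, y, z axes, in that order (R = Rz(yaw) Ry(pitch) Rx(roll)).
In Python, from workcell import read_state, capture, calibration, close_job, tcp_to_grasp gives the robot as it stands.
- The arm moves only by the shell command python3 -m handwheel 'ROWS' [FORCE]. ROWS is text: rows parted by semicolons, each of 5 numbers parted by spaces: the shift along the world's x, y, z in cm, then the turn about the world's z in degrees, then the finger opening in cm, from 0 to 9.3. A call has 1 to 8 rows; each row shifts and turns the commanded pose from where the row before left it; what a row does not reach is not made up. A row lasts 1/12 s, in which the tool goes at most 41.7 mm and 7.16 degrees, less where a joint would pass 70% of its speed; a pose out of reach is approached as far as the arm can. A call with a gripper value outside its range is refused whole. The fingers move at their own pace and stop on an object; FORCE is the grip in N (left out, the last holds). Time passes only in rows, so rows that do not move let the fingers close. It gives the time, the measured TCP pose, the force and the opening at its end, in the units of the state.
- read_state(): the state, without advancing time (a new reading comes with each control period).
- capture(name): name is "scene" or "top"; returns the picture (400x640x3 uint8, red, green, blue); there is no depth.
- calibration(name): a dict with "mtx" (3x3 intrinsics, pixels), "rvec" (rotation vector, rad) and "tvec" (3), from world to camera coordinates, as OpenCV has them. Camera axes: x right, y down, z forward; pixel columns grow to the right and rows downward; lengths in m; the calibration is good to about 2 mm. A picture is of the moment at which its call begins. calibration takes no time and is no camera call.
- close_job(): hands the job in, once; it reports no verdict.
The state is a dict: "t": time; "qpos": joint angles; "dq": joint speeds; "joint_efforts": joint torques, N m; "eef_pos": TCP position; "tool_rot": TCP orientation; "ft_force": force on the tool from outside, world axes, zero at the start; "wrist_torque": the same for the moment, N m; "width": finger opening in m.
Only numpy, scipy, OpenCV 4.12 (cv2) and the standard library are available. Lean on these libraries where they do the work, as an engineer would, in place of code of your own. Each camera call takes 0.05 s, during which the arm holds its last target.

### The job

After washing, the long seasoning tray was put back into its aluminium holder the wrong way round. Lift it by its square wooden knob clear of the holder, turn it half a turn and set it back fully home, so that its one large undivided well lies at the end with the ladle rest. Leave the small square caddy, which also has a knob, as it is.

Things in the scene. Friction and masses are not known exactly. Their poses are not given: they have to be found in the camera images.
- tray_knob (a point): Square wooden post, 24 x 24 mm, on the centre axis of the long loose tray, sides parallel to the tray's; it rises from the rim (44 mm above the tray's underside) to 88 mm. Either pair of faces can be gripped from above. This point: on the axis, 66 mm above the underside, grip height. x runs along the tray's length towards its large undivided well, z up. Tray about 0.3 kg.
- tray_large (a point): Centre of the large well of the long tray, 39 mm from the post's axis along the tray's +x, 22 mm above the underside. The tray is a white plastic open box, 156 (x) x 100 (y) x 44 mm high; its +x half is this one undivided well, its -x half is split into two small wells. Axes as for the knob; x starts opposite to the holder's x.
- holder: Fixed aluminium holder; origin: centre of its underside. Floor 5 mm thick, inside 166 (x) x 110 (y) mm; walls upright to 27 mm, then flared outwards 9 mm a side up to the lip at 45 mm. At its +x end a steel ladle rest, a 60 mm wide shelf 44 mm high with prongs to 62 mm, reaches 145 mm from the origin. Turned right, the tray's x points along the holder's x, its underside on this floor.
- caddy_knob (a point): Same kind of knob on the look-alike to be left alone: a loose 92 x 92 mm square tray with four equal wells, in a smaller square aluminium holder without a ladle rest. The point is on its axis, 66 mm above its underside.
There are look-alikes about, which are no part of the job. Leave any green or yellow look-alike of the part that bears tray_knob alone.

How it is judged:
By the outcome, as a careful person would: the job done as asked, in the order asked, and still so for the second after the job is handed in, with the robot touching nothing.
It also fails if it takes over 38 s, if anything falls off the work surface, if the arm or the gripper's body presses on something with over 40 N, if the wrist force passes 120 N, or if a joint passes its speed limit or range.

## Working session

There is one attempt and no reset: what is moved stays moved. The work goes in short steps, Python scripts to look and compute and a shell command to move; the robot and the scene stay as the last step left them, time stands still between calls to the robot, and variables do not carry over. Pictures are saved under pics/ and viewed, and the job is handed in when it is done.

```bash
mkdir -p pics; python3 - <<'E'
from workcell import *
import cv2
for n in("scene","top"):
    im=capture(n); cv2.imwrite(f"pics/{n}0.png",im[:,:,::-1])
    c=calibration(n); print(n,c)
s=read_state(); print(s, tcp_to_grasp)
E
```

```text
scene {'mtx': array([[467.44153996,   0.        , 328.3321789 ],
       [  0.        , 467.44153996, 203.93445062],
       [  0.        ,   0.        ,   1.        ]]), 'rvec': array([ 0.77706275,  2.6070845 , -1.04192025]), 'tvec': array([ 0.36581869, -0.11838139,  1.11016335])}
top {'mtx': array([[499.49831396,   0.        , 321.18578703],
       [  0.        , 499.49831396, 205.45540078],
       [  0.        ,   0.        ,   1.        ]]), 'rvec': array([ 2.15654965, -2.17049528,  0.13469355]), 'tvec': array([0.02080359, 0.44657192, 0.96282096])}
{'t': 0.1, 'qpos': array([-1.19079563e+00,  1.16438894e-01,  1.44217908e+00, -2.39026880e-05,
        1.58401534e+00, -3.77946230e-02]), 'dq': array([-0.00169919,  0.00045282, -0.00170182, -0.00083198,  0.00048129,
        0.00038469]), 'joint_efforts': array([ 2.26509343e-03, -7.22894096e+01, -6.23864865e+01,  7.81598291e-02,
        2.26630020e-02, -7.42802104e-05]), 'eef_pos': array([ 0.27378678, -0.61674576,  0.18569047]), 'tool_rot': array([-3.14055184e+00, -1.54379948e-05,  4.17795011e-01]), 'ft_force': array([ 0.10950268, -0.10542276,  0.26935157]), 'wrist_torque': array([-0.01025855, -0.01094501, -0.01552356]), 'width': 0.0929302359593165} 0.0188
```

View pics/scene0.png

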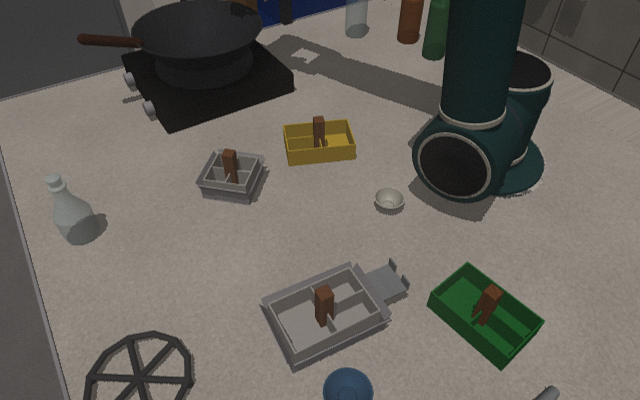

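View pics/top0.png

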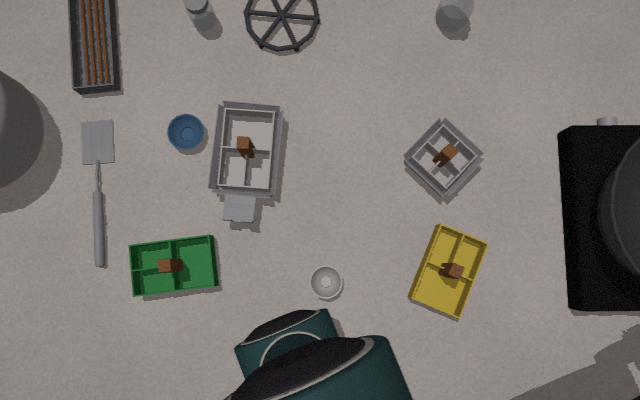

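The white tray in its holder is at about (245,150) in top and (325,310) in scene. The ladle rest is at (240,208) in top and (388,283) in scene. I'll enlarge both.

```bash
python3 - <<'E'
import cv2
a=cv2.imread("pics/top0.png")[90:240,190:310]; cv2.imwrite("pics/topc.png",cv2.resize(a,None,fx=4,fy=4,interpolation=cv2.INTER_CUBIC))
a=cv2.imread("pics/scene0.png")[245:375,250:420]; cv2.imwrite("pics/scenec.png",cv2.resize(a,None,fx=4,fy=4,interpolation=cv2.INTER_CUBIC))
E
```

```text
(no output)
```

View pics/topc.png

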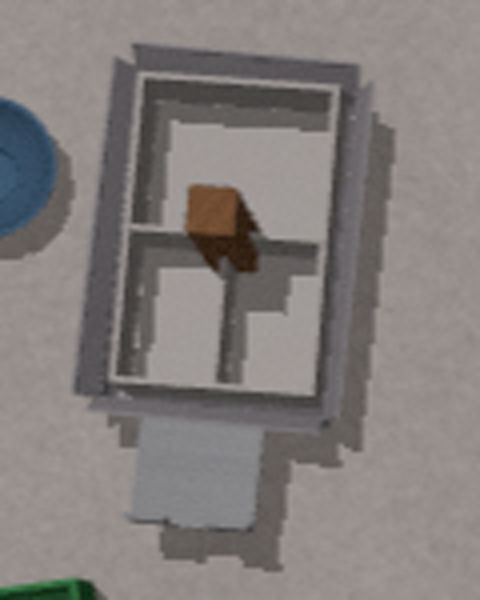

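View pics/scenec.png

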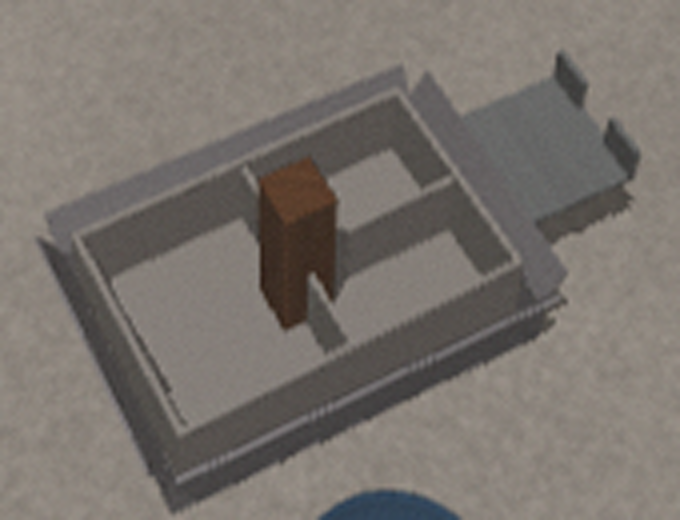

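The large well lies at the end away from the rest, so the tray does need turning. Next I triangulate the knob top and the rim corners.

```bash
cat > h.py <<'E'
import numpy as np, cv2
from workcell import *
def P(n):
    c=calibration(n); R=cv2.Rodrigues(c["rvec"])[0]; return c["mtx"]@np.c_[R,np.ravel(c["tvec"])]
def crop(p,off,f=4): return (np.array(p,float)+.5)/f-.5+np.array(off)
def tri(a,b):
    X=cv2.triangulatePoints(P("top"),P("scene"),np.array(a,float).T.copy(),np.array(b,float).T.copy()); X=(X[:3]/X[3]).T
    for n,u in(("top",a),("scene",b)):
        q=np.c_[X,np.ones(len(X))]@P(n).T; print(n,"reproj",np.round(q[:,:2]/q[:,2:]-u,1).tolist())
    return X
def plane(n,uv,z):
    M=P(n); out=[]
    for u,v in np.atleast_2d(uv):
        A=np.array([M[0]-u*M[2],M[1]-v*M[2]]); out.append(np.linalg.solve(A[:,:2],-A[:,2]*z-A[:,3]))
    return np.array(out)
E
python3 - <<'E'
from h import *
np.set_printoptions(precision=4,suppress=True)
T=crop([(213,210),(136,75),(340,88),(318,397),(108,382)],(190,90))
S=crop([(297.5,188),(180,436),(75,238),(398,92),(520,262)],(250,245))
X=tri(T,S); print(X)
r=X[1:]; print("centre",r.mean(0)); 
ax=(r[2]+r[3]-r[0]-r[1])/2; ay=(r[1]+r[2]-r[0]-r[3])/2
print("len",np.linalg.norm(ax),"yaw toward rest",np.degrees(np.arctan2(ax[1],ax[0])), "wid",np.linalg.norm(ay),np.degrees(np.arctan2(ay[1],ay[0])))
# holder lip z=.045
L=plane("top",crop([(118,58),(76,393),(372,85),(335,425),(135,45),(358,65),(90,403),(327,427)],(190,90)),.045)
for i in(0,2,4,6):
    d=L[i+1]-L[i]; print("lip",L[i],L[i+1],np.degrees(np.arctan2(d[1],d[0])),np.linalg.norm(d))
print("lip centre",L[:4].mean(0),L[4:].mean(0))
E
```

```text
top reproj [[-0.3, 0.3], [0.1, -0.1], [-0.3, 0.4], [-0.4, 0.5], [0.1, -0.1]]
scene reproj [[-0.6, -0.1], [0.2, 0.0], [-0.7, -0.1], [-0.8, -0.1], [0.2, 0.0]]
[[0.559  0.165  0.0908]
 [0.6395 0.21   0.0467]
 [0.6321 0.1099 0.0442]
 [0.4772 0.1205 0.0417]
 [0.4856 0.221  0.047 ]]
centre [0.5586 0.1654 0.0449]
len 0.154799044109145 yaw toward rest 176.00303476554313 wid 0.10064972601623952 -94.50251905903413
lip [0.6486 0.2196] [0.4803 0.2371] 174.05285738731396 0.16917568638907546
lip [0.6341 0.0934] [0.4638 0.111 ] 174.0992629783416 0.17121154033868116
lip [0.6552 0.2112] [0.6444 0.1003] -95.5619350663548 0.11142508674669192
lip [0.4753 0.2302] [0.4629 0.1148] -96.17471818216926 0.11602457180467446
lip centre [0.5567 0.1652] [0.5595 0.1642]
```

```bash
python3 - <<'E'
from h import *
np.set_printoptions(precision=3,suppress=True)
for n in("top","scene"):
    q=P(n)@np.array([.274,-.617,.186,1]); print(n,q[:2]/q[2])
print("stove near corners top z=.04",plane("top",[(558,128),(570,308)],.05).tolist())
for z in(.1,.15,.2): print("wok left edge",z,plane("top",[(597,210)],z), "scene rim L/R/near",plane("scene",[(133,40),(262,30),(200,62)],z).tolist(),"handle",plane("scene",[(80,40)],z))
E
```

```text
top [711.837 296.736]
scene [251.546   6.936]
stove near corners top z=.04 [[0.5950432078320811, -0.45054423740022165], [0.24563904646739892, -0.4513768453574662]]
wok left edge 0.1 [[ 0.426 -0.488]] scene rim L/R/near [[0.5578595777199588, -0.7811523372777945], [0.23467762910916068, -0.6492876133888656], [0.45088144726085844, -0.5766757601348286]] handle [[ 0.678 -0.856]]
wok left edge 0.15 [[ 0.421 -0.46 ]] scene rim L/R/near [[0.57638153398261, -0.6764396263123065], [0.2795271983291743, -0.5553170971164915], [0.4781182430302831, -0.4886204776086662]] handle [[ 0.687 -0.745]]
wok left edge 0.2 [[ 0.416 -0.431]] scene rim L/R/near [[0.5949034902452613, -0.5717269153468183], [0.32437676754918787, -0.46134658084411734], [0.5053550387997079, -0.4005651950825038]] handle [[ 0.695 -0.634]]
```

```bash
python3 - <<'E'
import cv2
a=cv2.imread("pics/scene0.png")[0:130,60:320]; cv2.imwrite("pics/wok.png",cv2.resize(a,None,fx=3,fy=3,interpolation=cv2.INTER_CUBIC))
E
```

```text
(no output)
```

View pics/wok.png

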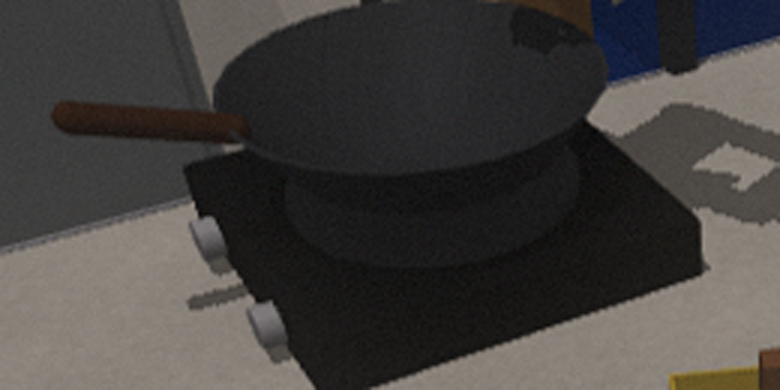

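The finger at about (287,15) hangs behind the wok rim. I'll rise clear before traversing.

```bash
python3 -m handwheel '0 0 3 0 9.3; 0 0 4 0 9.3; 0 0 4 0 9.3; 0 0 3 0 9.3; 0 1 0 0 9.3; 0.5 2 0 -5 9.3;1 3 0 -6 9.3;1 3.5 0 -6 9.3' 25
```

```text
t: 0.77
eef_pos: [0.2987, -0.5215, 0.3251]
tool_rot: [-3.14, 0.001, 0.115]
ft_force: [0.4, -0.3, 0.7]
width: 0.0929
```

```bash
python3 -m handwheel '1.2 3.6 0 -5 9.3;1.3 3.6 0 -6 9.3;1.3 3.6 0 0 9.3;1.3 3.6 0 0 9.3;1.3 3.6 0 0 9.3;1.3 3.6 0 0 9.3;1.3 3.6 0 0 9.3;1.3 3.6 0 0 8' && python3 -m handwheel '1.3 3.6 0 0 8;1.3 3.6 0 0 8;1.3 3.6 0 0 8;1.3 3.6 0 0 8;1.3 3.6 0 0 8;1.3 3.6 0 0 7;1.3 3.6 0 0 6;1.3 3.6 0 0 6'
```

```text
t: 1.43
eef_pos: [0.4019, -0.2321, 0.3261]
tool_rot: [-3.142, -0.0, -0.071]
ft_force: [1.7, -0.3, 0.3]
width: 0.0897
t: 2.1
eef_pos: [0.506, 0.0561, 0.3261]
tool_rot: [-3.142, -0.0, -0.071]
ft_force: [1.1, -0.4, 0.1]
width: 0.0643
```

```bash
python3 -m handwheel '1.6 3.6 0 0 6;1.6 3.4 0 0 6;1.5 2.6 -1 0 6;0.6 1.3 -2 0 6;0 0 -4 0 6;0 0 -4 0 6;0 0 -4 0 6;0 0 0 0 6'; python3 - <<'E'
from h import *
for n in("scene","top"): cv2.imwrite(f"pics/{n}1.png",capture(n)[:,:,::-1])
a=cv2.imread("pics/scene1.png")[170:375,220:420]; cv2.imwrite("pics/scene1c.png",cv2.resize(a,None,fx=2.9,fy=2.9,interpolation=cv2.INTER_CUBIC))
s=read_state(); print(s["eef_pos"],np.degrees(s["tool_rot"]),s["qpos"],s["ft_force"])
E
```

```text
t: 2.77
eef_pos: [0.5558, 0.1625, 0.1678]
tool_rot: [3.138, 0.01, -0.071]
ft_force: [-0.8, 1.0, -1.6]
width: 0.0599
[0.5584577  0.16294404 0.17653204] [ 1.79970202e+02  9.78311991e-02 -4.06299289e+00] [ 2.40030537e-01 -8.29748525e-02  1.65881870e+00  2.72763428e-05
  1.56753353e+00  1.88173891e+00] [-0.21809059 -0.01181631  1.05678236]
```

View pics/scene1c.png

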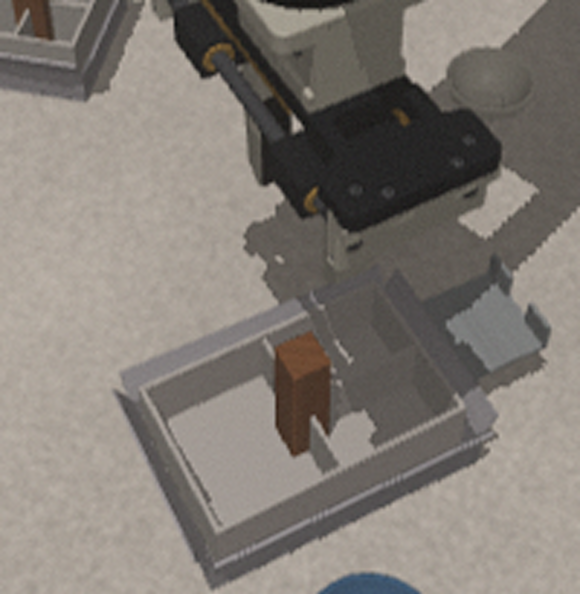

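View pics/top1.png

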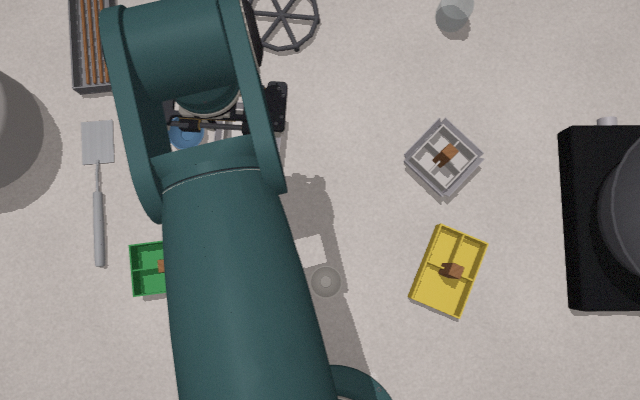

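```bash
python3 -m handwheel '0 0.2 -3 0 6;0 0 -3 0 6;0 0 -2 0 6;0 0 -2 0 6;0 0 -1 0 6;0 0 -0.6 0 6;0 0 -0.4 0 6;0 0 0 0 6'; python3 - <<'E'
from h import *
cv2.imwrite("pics/scene2.png",capture("scene")[:,:,::-1])
a=cv2.imread("pics/scene2.png")[200:375,220:420]; cv2.imwrite("pics/scene2c.png",cv2.resize(a,None,fx=3.4,fy=3.4,interpolation=cv2.INTER_CUBIC))
s=read_state(); print(s["eef_pos"],np.degrees(s["tool_rot"]),s["ft_force"],s["width"])
E
```

```text
t: 3.53
eef_pos: [0.5595, 0.1652, 0.0575]
tool_rot: [-3.141, -0.001, -0.071]
ft_force: [-1.1, 0.7, 0.3]
width: 0.06
[0.55953958 0.1652018  0.05776288] [-1.79972214e+02 -8.20688825e-02 -4.06426441e+00] [ 0.54596326  0.12341499 -0.67458502] 0.059860856874218826
```

View pics/scene2c.png

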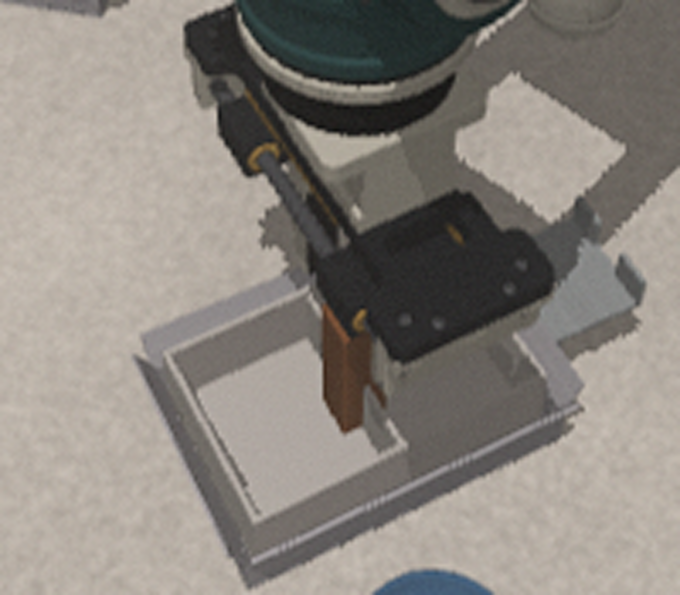

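```bash
python3 - <<'E'
from h import *
M=P("scene")
im=cv2.imread("pics/scene2.png")[200:375,220:420]; im=cv2.resize(im,None,fx=3.4,fy=3.4,interpolation=cv2.INTER_CUBIC)
def pr(p):
    q=M@np.r_[p,1]; return tuple(int(v) for v in (q[:2]/q[2]-[220,200]+.5)*3.4-.5)
t=np.array([.5595,.1652,.0578]); yw=np.radians(-4.06); R=cv2.Rodrigues(np.array([0,0,yw]))[0]
for p,c in(([0,0,0],(0,0,255)),([0,.03,0],(0,255,0)),([0,-.03,0],(255,0,0)),([0,0,.035],(0,255,255)),([0,.03,.019],(255,255,0))):
    print(pr(t+R@p)); cv2.circle(im,pr(t+R@p),4,c,-1)
for z in(.049,.093):
  for a in(-.012,.012):
    for b in(-.012,.012): cv2.circle(im,pr(np.array([.559,.165,z])+R@[a,b,0]),2,(255,255,255),-1)
cv2.imwrite("pics/ov2.png",im)
E
```

```text
(351, 351)
(383, 400)
(321, 304)
(352, 310)
(383, 379)
```

View pics/ov2.png

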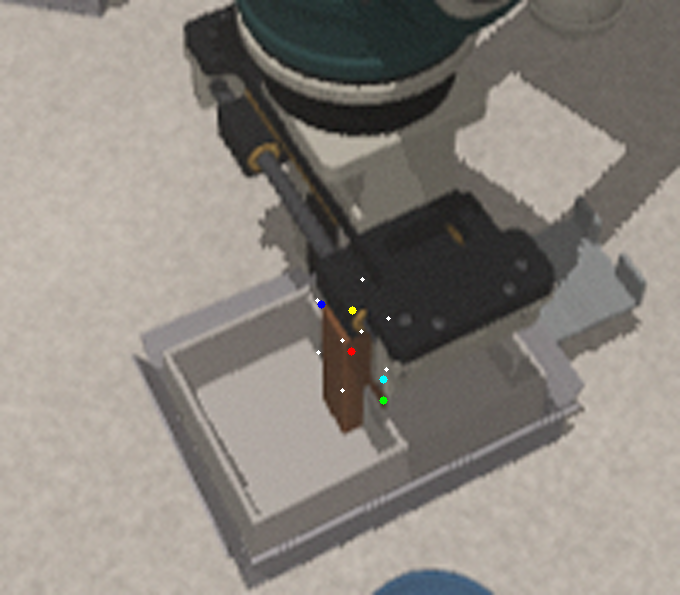

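The finger tip appears at about (383,395), where the projection puts it, and it straddles the post. Closing now.

```bash
python3 -m handwheel '0 0 0 0 4;0 0 0 0 2;0 0 0 0 1;0 0 0 0 1;0 0 0 0 1;0 0 0 0 1;0 0 0 0 1;0 0 0 0 1' 30; python3 -m handwheel '0 0 0.3 0 1;0 0 0.7 0 1;0 0 1.5 0 1;0 0 2 0 1;0 0 2 0 1;0 0 2 0 1;0 0 1.5 0 1;0 0 0 0 1'; python3 - <<'E'
from h import *
cv2.imwrite("pics/scene3.png",capture("scene")[:,:,::-1])
a=cv2.imread("pics/scene3.png")[150:375,200:420]; cv2.imwrite("pics/scene3c.png",cv2.resize(a,None,fx=2.6,fy=2.6,interpolation=cv2.INTER_CUBIC))
s=read_state(); print(s["eef_pos"],np.degrees(s["tool_rot"]),s["ft_force"],s["wrist_torque"],s["width"])
E
```

```text
t: 4.25
eef_pos: [0.5589, 0.1651, 0.0563]
tool_rot: [-3.141, -0.0, -0.071]
ft_force: [0.0, 0.2, 0.3]
width: 0.0231
t: 4.92
eef_pos: [0.56, 0.1653, 0.1601]
tool_rot: [-3.14, -0.004, -0.071]
ft_force: [0.5, -0.2, -2.4]
width: 0.0237
[0.55948503 0.16518415 0.15784238] [-1.79956444e+02 -1.37109868e-01 -4.06480676e+00] [-0.06633355  0.35166766 -3.33999327] [0.07839491 0.02995508 0.01931644] 0.023381043810522563
```

View pics/scene3c.png

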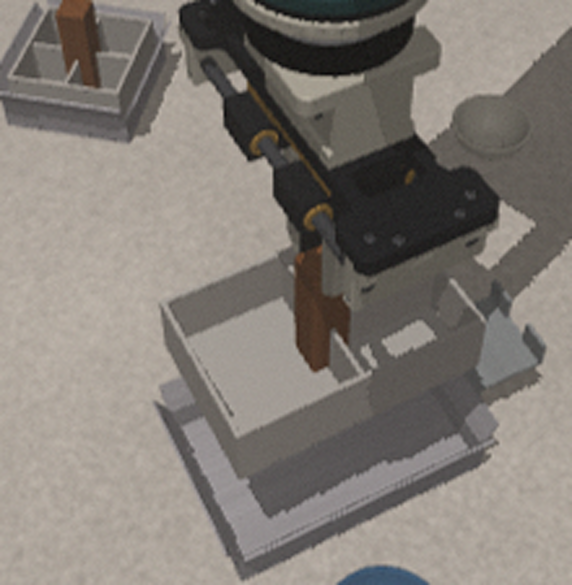

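The tray lifted level, with a weight of about 3.3 N. I'll rotate it +178.3° in place.

```bash
python3 -m handwheel '0 0 0 3 1;0 0 0 5 1;0 0 0 7 1;0 0 0 7 1;0 0 0 7 1;0 0 0 7 1;0 0 0 7 1;0 0 0 7 1'; python3 -m handwheel '0 0 0 7 1;0 0 0 7 1;0 0 0 7 1;0 0 0 7 1;0 0 0 7 1;0 0 0 7 1;0 0 0 7 1;0 0 0 7 1';python3 -m handwheel '0 0 0 7 1;0 0 0 7 1;0 0 0 7 1;0 0 0 7 1;0 0 0 7 1;0 0 0 7 1;0 0 0 7 1;0 0 0 7 1';python3 -m handwheel '0 0 0 6 1;0 0 0 5 1;0 0 0 3 1;0 0 0 2.3 1;0 0 0 0 1;0 0 0 0 1'; python3 - <<'E'
from h import *
cv2.imwrite("pics/scene4.png",capture("scene")[:,:,::-1])
a=cv2.imread("pics/scene4.png")[170:375,220:430]; cv2.imwrite("pics/scene4c.png",cv2.resize(a,None,fx=2.9,fy=2.9,interpolation=cv2.INTER_CUBIC))
s=read_state(); print(s["eef_pos"],np.degrees(s["tool_rot"]),s["ft_force"],s["wrist_torque"],s["width"])
E
```

```text
t: 5.63
eef_pos: [0.5583, 0.1649, 0.1545]
tool_rot: [-3.14, 0.002, 0.808]
ft_force: [0.1, -0.5, -3.7]
width: 0.0233
t: 6.3
eef_pos: [0.5583, 0.1649, 0.1545]
tool_rot: [-3.139, 0.0, 1.785]
ft_force: [0.1, 0.2, -3.3]
width: 0.0231
t: 6.97
eef_pos: [0.5583, 0.1649, 0.1545]
tool_rot: [-3.14, -0.002, 2.763]
ft_force: [0.0, -0.2, -2.6]
width: 0.0233
t: 7.47
eef_pos: [0.5585, 0.1649, 0.1551]
tool_rot: [-3.141, -0.002, 3.04]
ft_force: [0.9, 0.2, -2.4]
width: 0.0236
[0.5585705  0.16496388 0.15533169] [-1.79974547e+02 -6.83940739e-02  1.74148291e+02] [ 0.38084297  0.56642204 -2.51831577] [ 0.04701459 -0.20686577  0.014096  ] 0.02355198082890293
```

View pics/scene4c.png

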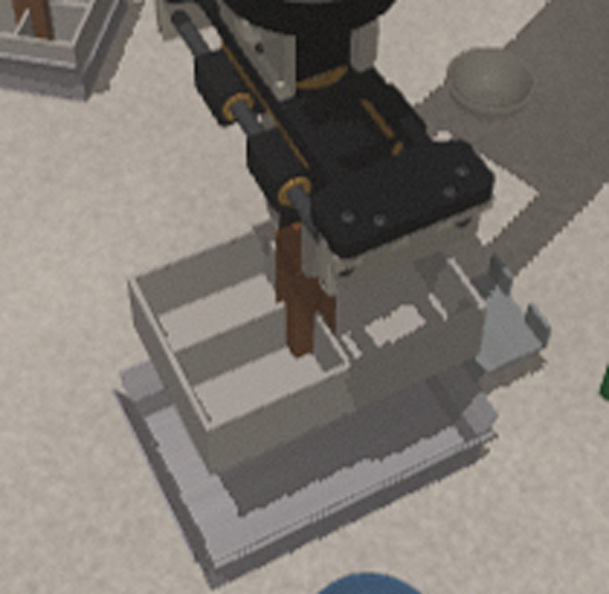

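```bash
python3 - <<'E'
from h import *
np.set_printoptions(precision=4,suppress=True)
r=plane("scene",crop([(130,283),(210,430),(485,310)],(220,170),2.9),.148)
print(r,"centre",(r[0]+r[2])/2,"len",np.linalg.norm(r[2]-r[1]),"wid",np.linalg.norm(r[1]-r[0]))
d=r[2]-r[1];print(np.degrees(np.arctan2(d[1],d[0])))
r=plane("scene",crop([(75,238),(180,436),(520,262),(398,92)],(250,245)),.049)
print("init tray centre same view",r.mean(0),(r[0]+r[2])/2)
# holder lips from scene0 crop
L=plane("scene",crop([(38,240),(172,510),(428,75),(562,275),(46,220),(402,68),(177,480),(557,300)],(250,245)),.045)
print("lips",L, L[:4].mean(0))
for i in(0,2,4): 
  d=L[i+1]-L[i]; print(np.degrees(np.arctan2(d[1],d[0])))
E
```

```text
[[0.6299 0.1133]
 [0.6385 0.2084]
 [0.4878 0.2253]] centre [0.5589 0.1693] len 0.1516059664569983 wid 0.09539184051906686
173.59644076132014
init tray centre same view [0.5597 0.1679] [0.5596 0.1676]
lips [[0.6446 0.1039]
 [0.6566 0.2322]
 [0.4612 0.1231]
 [0.4743 0.234 ]
 [0.6374 0.0972]
 [0.4686 0.1137]
 [0.6492 0.2233]
 [0.4832 0.2418]] [0.5592 0.1733]
84.66247319920119
83.21431467954902
174.41790670261452
```

```bash
python3 - <<'E'
from h import *
np.set_printoptions(precision=4,suppress=True)
r=plane("top",crop([(136,75),(340,88),(318,397),(108,382)],(190,90)),.049); print(r.mean(0))
L=plane("top",crop([(118,58),(76,393),(372,85),(335,425),(135,45),(358,65),(90,403),(327,427)],(190,90)),.045)
u=np.array([np.cos(np.radians(174.2)),np.sin(np.radians(174.2))]);v=np.array([-u[1],u[0]])
print("holder u",(L[4:6]@u).mean(),(L[6:]@u).mean()," v",(L[:2]@v).mean(),(L[2:4]@v).mean())
cu=((L[4:6]@u).mean()+(L[6:]@u).mean())/2;cv_=((L[:2]@v).mean()+(L[2:4]@v).mean())/2
print("holder centre",cu*u+cv_*v)
E
```

```text
[0.558  0.1646]
holder u -0.6307338925320152 -0.449267894259223  v -0.2842054377466832 -0.15711354886279638
holder centre [0.5595 0.165 ]
```

```bash
python3 -m handwheel '0.1 0 -1 0 1;0 0 -2 0 1;0 0 -2 0 1;0 0 -1.5 0 1;0 0 -1 0 1;0 0 -0.5 0 1;0 0 -0.4 0 1;0 0 0 0 1'; python3 -m handwheel '0 0 -0.3 0 1;0 0 -0.3 0 1;0 0 -0.3 0 1;0 0 0 0 1;0 0 0 0 1'
```

```text
t: 8.18
eef_pos: [0.5598, 0.165, 0.072]
tool_rot: [-3.141, -0.0, 3.041]
ft_force: [-0.3, 0.6, -2.2]
width: 0.0233
t: 8.6
eef_pos: [0.5599, 0.165, 0.0634]
tool_rot: [-3.142, -0.0, 3.041]
ft_force: [0.3, 0.1, -2.9]
width: 0.0234
```

```bash
python3 -m handwheel '0 0 -0.2 0 1;0 0 -0.2 0 1;0 0 0 0 1;0 0 0 0 1';python3 -m handwheel '0 0 -0.1 0 1;0 0 -0.1 0 1;0 0 0 0 1;0 0 0 0 1';python3 -m handwheel '0 0 -0.1 0 1;0 0 0 0 1;0 0 0 0 1'
```

```text
t: 8.93
eef_pos: [0.5598, 0.165, 0.0592]
tool_rot: [-3.141, -0.0, 3.041]
ft_force: [0.6, -0.0, -2.4]
width: 0.0234
t: 9.27
eef_pos: [0.5598, 0.1651, 0.0573]
tool_rot: [-3.142, -0.0, 3.041]
ft_force: [-0.6, -0.3, -2.9]
width: 0.0231
t: 9.52
eef_pos: [0.56, 0.165, 0.0564]
tool_rot: [3.142, 0.0, 3.041]
ft_force: [-0.0, 0.1, -1.9]
width: 0.0229
```

```bash
python3 -m handwheel '0 0 -0.1 0 1;0 0 0 0 1;0 0 0 0 1'; python3 -m handwheel '0 0 -0.1 0 1;0 0 0 0 1;0 0 0 0 1'; python3 - <<'E'
from h import *
cv2.imwrite("pics/scene5.png",capture("scene")[:,:,::-1])
a=cv2.imread("pics/scene5.png")[200:375,220:430]; cv2.imwrite("pics/scene5c.png",cv2.resize(a,None,fx=3.4,fy=3.4,interpolation=cv2.INTER_CUBIC))
E
```

```text
t: 9.77
eef_pos: [0.5601, 0.1649, 0.0562]
tool_rot: [-3.141, 0.001, 3.041]
ft_force: [-3.7, -3.8, 6.5]
width: 0.0236
t: 10.02
eef_pos: [0.5601, 0.1649, 0.0562]
tool_rot: [-3.141, 0.001, 3.041]
ft_force: [-7.6, -4.6, 16.0]
width: 0.0231
```

View pics/scene5c.png

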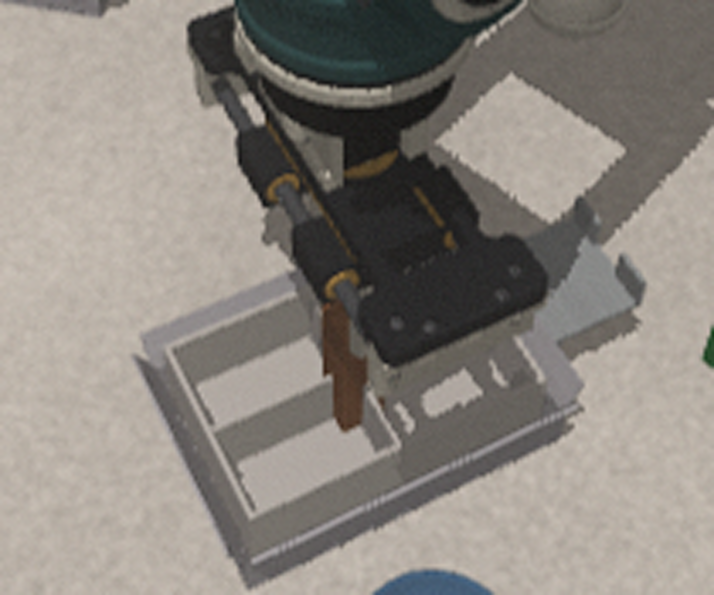

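The tray is seated: contact came at TCP z 0.0562, against 0.0563 at the grasp. I'll relax, open and back off.

```bash
python3 -m handwheel '0 0 0.15 0 1;0 0 0 0 2.6;0 0 0 0 3.2;0 0 0 0 4.5;0 0 0 0 6;0 0 0 0 6;0 0 0 0 6'; python3 -m handwheel '0 0 0.5 0 6;0 0 1.5 0 6;0 0 3 0 6;0 0 3.5 0 6;0 0 3.5 0 6;0 0 3.5 0 6;0 0 3 0 6;0 0 1 0 6'; python3 -m handwheel '0 -2 0 0 6;0 -3.5 0 0 6;0 -3.5 0 0 6;0 -3.5 0 0 6;0 -3.5 0 0 6;0 -3.5 0 0 6;0 -3.5 0 0 6;0 -3.5 0 0 6'; python3 -m handwheel '0 -3.5 0 0 6;0 -3.5 0 0 6;0 -2 0 0 6;0 0 0 0 6;0 0 0 0 6'; python3 - <<'E'
from h import *
for n in("scene","top"): cv2.imwrite(f"pics/{n}6.png",capture(n)[:,:,::-1])
a=cv2.imread("pics/top6.png")[90:240,190:310]; cv2.imwrite("pics/top6c.png",cv2.resize(a,None,fx=4,fy=4,interpolation=cv2.INTER_CUBIC))
a=cv2.imread("pics/scene6.png")[245:375,250:420]; cv2.imwrite("pics/scene6c.png",cv2.resize(a,None,fx=4,fy=4,interpolation=cv2.INTER_CUBIC))
E
```

```text
t: 10.65
eef_pos: [0.5599, 0.1651, 0.0558]
tool_rot: [3.142, -0.0, 3.041]
ft_force: [0.3, -0.2, 0.5]
width: 0.0541
t: 11.32
eef_pos: [0.5607, 0.1652, 0.2565]
tool_rot: [3.14, 0.006, 3.041]
ft_force: [-0.4, -0.4, 0.5]
width: 0.0602
t: 11.98
eef_pos: [0.5594, -0.1016, 0.2507]
tool_rot: [3.142, -0.0, 3.041]
ft_force: [1.5, 0.5, 0.0]
width: 0.06
t: 12.4
eef_pos: [0.5596, -0.1907, 0.2503]
tool_rot: [3.141, -0.001, 3.039]
ft_force: [-0.2, -0.0, 0.4]
width: 0.0602
```

View pics/top6.png

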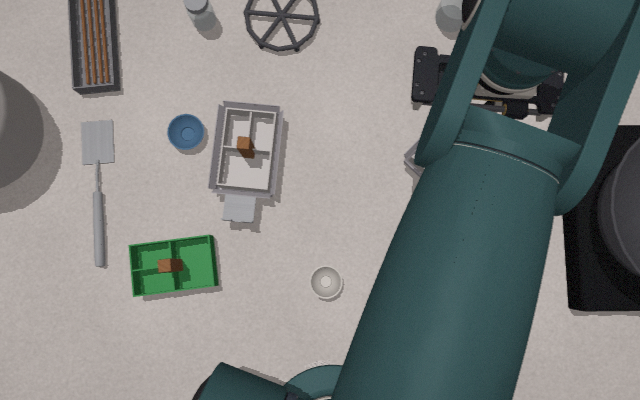

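View pics/top6c.png

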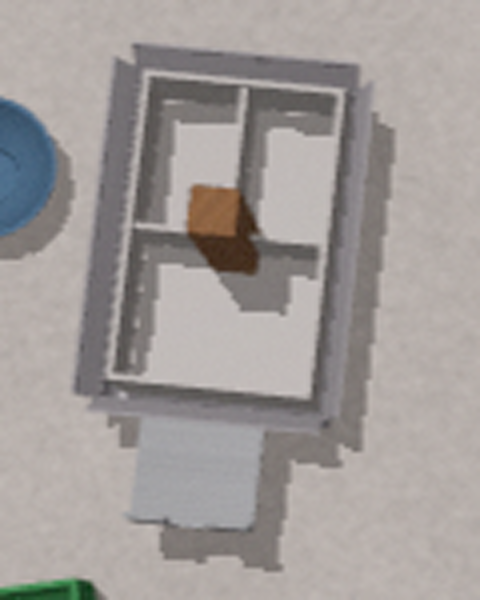

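View pics/scene6c.png

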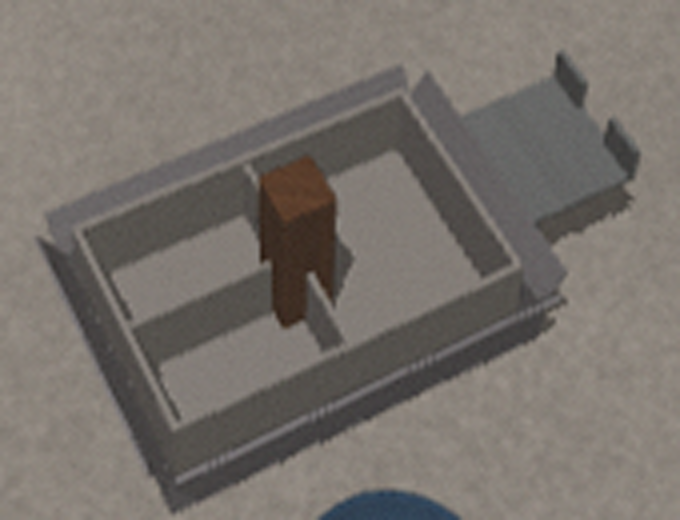

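```bash
python3 - <<'E'
from h import *
np.set_printoptions(precision=4,suppress=True)
X=tri(crop([(213,210),(146,72),(343,93),(315,402),(108,377)],(190,90)),crop([(297,188),(175,432),(76,232),(402,95),(520,264)],(250,245))); print(X,X[1:].mean(0))
a=cv2.imread("pics/scene0.png")[140:210,185:275].astype(int);b=cv2.imread("pics/scene6.png")[140:210,185:275].astype(int)
print("caddy diff",abs(a-b).mean())
E
```

```text
top reproj [[-0.3, 0.3], [-0.2, 0.3], [-0.2, 0.2], [-0.3, 0.3], [-0.2, 0.2]]
scene reproj [[-0.5, -0.1], [-0.5, -0.1], [-0.3, -0.1], [-0.6, -0.1], [-0.4, -0.0]]
[[0.5591 0.165  0.0907]
 [0.6407 0.206  0.0451]
 [0.63   0.1081 0.0442]
 [0.4753 0.1219 0.0395]
 [0.4873 0.2214 0.0479]] [0.5583 0.1644 0.0442]
caddy diff 11.611322751322751
```

View pics/scene6.png

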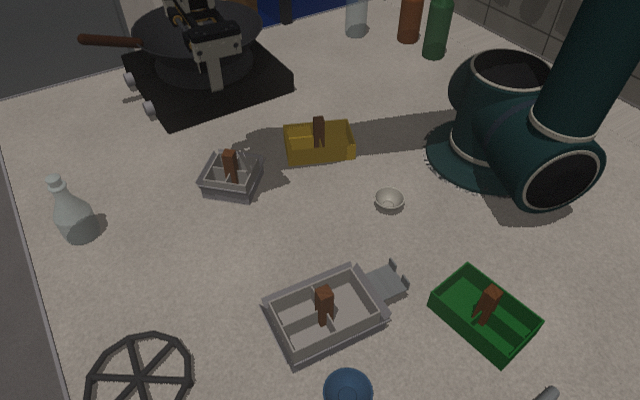

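The caddy at (230,175) hasn't moved; the image difference there is only the arm's shadow. The tray's knob top and mean rim height match those before the move.

```bash
python3 -c "
from workcell import *
print(close_job())"
```

```text
the job is handed in; nothing more can be done
None
```

I lifted the long white tray by its knob clear of its holder, turned it about 178° and set it back. The extra 1.7° lined it up with the holder, since it had been sitting slightly crooked. I then opened the gripper, moved the arm away and handed the job in at about 12.5 s, well inside the 38 s limit.

- **Seating:** the tray touched bottom at the same tool height at which I had gripped it (56.2 mm against 56.3 mm). After release, the knob top measured 90.7 mm, against 90.8 mm at the start.
- **Orientation:** the last pictures show the large undivided well at the ladle-rest end, with the tray lying evenly inside the holder.
- **Other things:** the caddy and the green and yellow look-alikes are where they were. The caddy's image did differ (mean 11.6 grey levels), because the arm's shadow falls on it. The highest force I read was about 18 N, pressing the tray down before release.
- **Disagreements:** triangulated heights read low against the stated sizes: rim mean 44 mm against 49 mm, knob top 91 mm against 93 mm. Single rim corners scattered from 39.5 to 48 mm. The rim mean was about the same before I touched the tray (44.9 mm), so I put this down to calibration and reading error.

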